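# Set up a bushing for measuring on the round stage

## Robot

A 7-joint arm with a two-finger parallel gripper is mounted at the origin on the work surface. World frame = base frame: x ahead of the robot, y to its left, z up, the work surface at z = 0. Lengths are in m, angles in degrees, forces in N, time in s.
With the tool pointing down it reaches from about 0.4 to 0.925 m from the base axis. Payload 4.1 kg.
Tool frame: the origin (TCP) lies at the very end of the fingers, on their centre line; the grasp point (between the pads) lies 19 mm behind it; z points along the fingers, y is the line along which they close (so a half turn about z gives the same grasp; the last joint's range is limited). The gripper opens to 85 mm and grips with 20 to 120 N. Pads are 22 mm wide; open, the fingers measure 114 mm over their backs; the gripper's body (76 mm by 85 mm) begins 54 mm behind the grasp point. The pads swing forward as they close: fully open they stand 13 mm farther back than shut.
Start: joints at [69.786, 22.827, 2.584, 88.041, -1.071, 69.15, -2.905], TCP at [0.163, -0.629, 0.231] pointing down, gripper open.
Joint ranges: [-161.44, 161.44], [-28.35, 127.94], [-78.24, 83.42], [0, 140.83], [-78.03, 258.03], [13.02, 114.36], [-168.23, 168.23]. Speed limits (degrees/s): [147.25, 147.25, 180, 180, 180, 180, 180].

## Interface

Orientations are given as [roll, pitch, yaw] about the fixed x, y, z axes, in that order (R = Rz(yaw) Ry(pitch) Rx(roll)).
In Python, from workcell import * gives the robot as it stands. The module is installed in compiled form; this text tells all that it offers.
- The arm moves only by the tool carry_out, never from a script. Its argument "moves" is a list of rows, each a list of 2 entries, a list of its own where there are three numbers: the shift along the tool's x, y, z in units of 25 mm (1.0 is 25 mm), then the turn, a rotation vector about the tool's x, y, z in units of 10 degrees (1.0 is 10 degrees). A call has 1 to 10 rows; each row shifts and turns the commanded pose from where the row before left it, along the tool's axes as they then stand; what a row does not reach is not made up. A row lasts 1/8 s, in which the tool goes at most 62.5 mm and 10.7 degrees, less where a joint would pass 70% of its speed; a pose out of reach is approached as far as the arm can. A call is refused whole if a number of a shift passes 1 or a number of a turn 1, either way. A call with a gripper value outside its range is refused whole. "fingers" is the closure, from -1 (fully open) to 1 (shut), set as the call begins (left out, the last holds). The fingers move at their own pace and stop on an object; "newtons" is the grip in N (left out, the last holds). Time passes only in rows, so rows that do not move let the fingers close. It gives the time, the measured TCP pose, the force, the opening and the grip force at its end, in the units of the state.
- get_obs(): the state, without advancing time (a new reading comes with each control period).
- snapshot(name): name is "scene" or "top" or "wrist"; returns a dict with "img" (384x512x3 uint8, red, green, blue), "mtx" (3x3 intrinsics, pixels), "rvec" (rotation vector, rad) and "tvec" (3), from world to camera coordinates, as OpenCV has them. Camera axes: x right, y down, z forward; pixel columns grow to the right and rows downward; lengths in m; the calibration is good to about 2 mm. A picture is of the moment at which its call begins. There is no depth.
- hand_in(): hands the job in; it is judged then, once.
Trained networks look in a picture, given as the dict that the camera call returned (one of the last four; its "shot" number tells which), for a name from the list of things; names that differ only in an ending like _2 or _b are one class to them, and where a whole thing is asked for, a point or a joint stands for the part that bears it (a point fixed in the world has none). Each returns a list of dicts, best first, with "p" (0 to 1); they miss things now and then, are a little off and sometimes report something else, mostly with a low value. They report only what shows in the picture. A call takes as long as a camera call.
- find_in(picture, label): "bbox" ([left, top, right, bottom] in pixels, round what is visible of it).
- regions_of(picture, label): "region" (384x512 bool, what is visible of it) and "bbox" ([left, top, right, bottom] in pixels, round what is visible of it).
The state is a dict: "time_s": time; "joints": joint angles; "joint_vel": joint speeds; "tau": joint torques, N m; "tcp_pos": TCP position; "tool_rot": TCP orientation; "contact_force": force on the tool from outside, world axes, zero at the start; "wrist_torque": the same for the moment, N m; "opening": finger opening in m; "grasp_force": force on a finger pad.
Only numpy, scipy, OpenCV 4.12 (cv2) and the standard library are available. Lean on these libraries where they do the work, as an engineer would, in place of code of your own. Each camera call takes 0.05 s, during which the arm holds its last target. There are 200 camera calls.

## Task

Clear the round glass stage by putting the ring gauge that lies on it back into the nest of its wooden case. Then build up the piece to be measured in the middle of the glass, one part after another: first the round riser, on it the square riser, and on top the brass bushing standing on its flange, each well centred on what is under it. Lower every part onto its place, never drop one, and leave the bottle, the loupe and the micrometer where they are.

Things in the scene. Friction and masses are not known exactly. Their poses are not given: they have to be found in the camera images.
- stage: Fixed round measuring stage: a light aluminium disc 140 mm across, with a dark-rimmed green glass window 88 mm across in its middle, on a green 130 mm square base; a small drum sticks out of the base to 106 mm along its own +x, low down (below 22 mm). The whole flat top (metal and glass alike) is 45 mm above the origin. Origin: on the table, under the centre of the disc; z up.
- case: Fixed wooden case, 110 x 110 mm and 30 mm high, with one round nest 70 mm across sunk 10 mm into the middle of its top (nest floor, grey cloth-covered and rigid, 20 mm above the origin). Origin: centre of its underside, on the table; z up.
- ring_gauge: Loose dark steel ring with a fine knurl, lying flat at the start on the stage near its centre: outside diameter 56 mm, bore 28 mm, 28 mm high, about 0.4 kg. Origin: centre of its underside; z is the ring's axis, up.
- round_riser: Loose bright steel ring lying flat on the table: outside diameter 64 mm, bore 26 mm, 20 mm high, about 0.4 kg. Origin: centre of its underside; z is its axis, up.
- square_riser: Loose bright steel square block lying flat on the table: 46 x 46 mm, 24 mm high, with an 18 mm hole down its middle, about 0.34 kg. Origin: centre of its underside; z up, x and y square to its sides.
- bushing: Loose brass flanged bushing standing on its flange on the table: flange 44 mm across and 8 mm thick at the bottom, above it a 30 mm round body, 34 mm high in all, bore 16 mm, about 0.17 kg. Origin: centre of the flange's underside; z is its axis, up.
- bottle: Bystander: small amber bottle, 44 mm across and 100 mm high, standing loose on the table. Origin: centre of its underside.
- loupe: Bystander: aluminium eyepiece loupe, 40 mm across and 40 mm high, standing loose on the table. Origin: centre of its underside.
- micrometer: Bystander: hand micrometer lying loose on the table, about 130 mm long along its own y, 55 mm wide, 16 mm high. Origin: on the table under its middle.

How it is judged (in metres and radians):
On the way, in this order (a step that is already met when the one before it is completed fails the run):
1. the ring gauge is down in the case's round nest and let go (horizontal distance between ring_gauge and case below 0.012 m and z of ring_gauge in the frame of case between 0.016 and 0.024 m and angle between ring_gauge's own z axis and vertical below 0.1 rad and contact force between the fingers and ring_gauge below 0.2 N), for 0.2 s.
2. the round riser lies centred on the glass and is let go (horizontal distance between ring_gauge and case below 0.012 m and z of ring_gauge in the frame of case between 0.016 and 0.024 m and angle between each of ring_gauge, round_riser's own z axis and vertical below 0.1 rad and horizontal distance between round_riser and stage below 0.012 m and z of round_riser in the frame of stage between 0.041 and 0.049 m and contact force between the fingers and round_riser below 0.2 N), for 0.2 s.
3. the square riser lies centred on the round riser and is let go (horizontal distance between ring_gauge and case below 0.012 m and z of ring_gauge in the frame of case between 0.016 and 0.024 m and angle between each of ring_gauge, round_riser, square_riser's own z axis and vertical below 0.1 rad and horizontal distance between round_riser and stage below 0.012 m and z of round_riser in the frame of stage between 0.041 and 0.049 m and horizontal distance between square_riser and round_riser below 0.01 m and z of square_riser in the frame of round_riser between 0.016 and 0.024 m and contact force between the fingers and square_riser below 0.2 N), for 0.2 s.
4. the bushing stands centred on the square riser, flange down, and is let go (horizontal distance between ring_gauge and case below 0.012 m and z of ring_gauge in the frame of case between 0.016 and 0.024 m and angle between each of ring_gauge, round_riser, square_riser, bushing's own z axis and vertical below 0.1 rad and horizontal distance between round_riser and stage below 0.012 m and z of round_riser in the frame of stage between 0.041 and 0.049 m and horizontal distance between square_riser and round_riser below 0.01 m and z of square_riser in the frame of round_riser between 0.016 and 0.024 m and horizontal distance between bushing and square_riser below 0.01 m and z of bushing in the frame of square_riser between 0.02 and 0.028 m and contact force between the fingers and bushing below 0.2 N), for 0.2 s.
At the end, for the whole second after the job is handed in: Ring gauge flat on the nest floor (within 12 mm of its centre); round riser flat on the stage (12 mm), square riser flat on it (10 mm), bushing flange down on that (10 mm from the centre of the part below); heights to 4 mm, tilts under 0.1 rad; all let go and at rest (all of step 4 and linear speed of each of ring_gauge, round_riser, square_riser, bushing below 0.02 m/s and contact force between the fingers and ring_gauge below 0.2 N and contact force between the fingers and round_riser below 0.2 N and contact force between the fingers and square_riser below 0.2 N); the robot touches nothing.
It fails at once if a part is dropped or thrown: it moves faster than 0.6 m/s while no finger touches it (a fall of about 2 cm) ((linear speed of ring_gauge above 0.6 m/s and contact force between the fingers and ring_gauge below 0.1 N) or (linear speed of round_riser above 0.6 m/s and contact force between the fingers and round_riser below 0.1 N) or (linear speed of square_riser above 0.6 m/s and contact force between the fingers and square_riser below 0.1 N) or (linear speed of bushing above 0.6 m/s and contact force between the fingers and bushing below 0.1 N)).
It fails at once if the bottle, the loupe or the micrometer is moved more than 20 mm (distance of any of bottle, loupe, micrometer from where it was at the start of the episode above 0.02 m).
It also fails if it takes over 112 s, if anything falls off the work surface, if the arm or the gripper's body presses on something with over 40 N, if the wrist force passes 120 N, or if a joint passes its speed limit or range.

## Working session

There is one attempt and no reset: what is moved stays moved. The work goes in short steps, Python scripts to look and compute and a tool call to move; the robot and the scene stay as the last step left them, time stands still between calls to the robot, and variables do not carry over. Pictures are saved under pics/ and viewed, at most 14 in all, crops included, and the job is handed in when it is done.

Besides the shell and the picture viewer there is one more tool, called after ">>>" as a command line: name --argument value ..., lists and objects as JSON in quotes. carry_out: Moves the arm, as the interface text tells. Its arguments: {"type":"object","properties":{"moves":{"type":"array"},"fingers":{"type":"number"},"newtons":{"type":"number"}},"required":["moves"]}

```bash
mkdir -p pics; cat > h.py <<'E'
from workcell import *
import numpy as np, cv2
def ray(s,uv,z):
    R=cv2.Rodrigues(np.array(s["rvec"],float))[0]; t=np.array(s["tvec"],float).ravel()
    c=-R.T@t; d=R.T@np.linalg.inv(np.array(s["mtx"]))@np.array([uv[0],uv[1],1.0])
    return c+d*(z-c[2])/d[2]
def proj(s,P):
    return cv2.projectPoints(np.array(P,float).reshape(-1,1,3),np.array(s["rvec"],float),np.array(s["tvec"],float),np.array(s["mtx"],float),None)[0][:,0]
def save(s,n): cv2.imwrite(f"pics/{n}.png",cv2.cvtColor(s["img"],cv2.COLOR_RGB2BGR))
E
python3 - <<'E'
from h import *
o=get_obs(); print({k:np.round(v,3) for k,v in o.items()})
S={}
for n in("top","scene"):
    s=snapshot(n); save(s,n+"0"); R=cv2.Rodrigues(np.array(s["rvec"],float))[0]; print(n,np.round(-R.T@np.array(s["tvec"]).ravel(),3), np.round(R[2],2), np.round(s["mtx"],0).tolist())
    for l in "stage case ring_gauge round_riser square_riser bushing bottle loupe micrometer".split():
        for r in regions_of(s,l)[:2]:
            ys,xs=np.nonzero(r["region"]); print(l,round(r["p"],2),np.round(r["bbox"]).tolist(),np.round([xs.mean(),ys.mean()],1),len(xs))
E
```

```text
{'time_s': np.float64(0.0), 'joints': array([69.788, 22.873,  2.578, 88.114, -1.073, 69.15 , -2.906]), 'joint_vel': array([ 0.01 ,  0.04 , -0.014,  0.163,  0.09 , -0.104, -0.043]), 'tau': array([ 0.0000e+00, -4.7513e+01,  1.3650e+00, -2.5423e+01,  1.2000e-02,
        1.0000e-02, -0.0000e+00]), 'tcp_pos': array([ 0.163, -0.629,  0.23 ]), 'tool_rot': array([-1.79888e+02,  5.00000e-03,  1.45470e+01]), 'contact_force': array([ 0.189, -0.133,  0.439]), 'wrist_torque': array([-0.008,  0.059, -0.024]), 'grasp_force': np.float64(0.0), 'opening': np.float64(0.085)}
top [ 0.429 -0.004  0.975] [ 0.19  0.   -0.98] [[413.0, 0.0, 254.0], [0.0, 413.0, 188.0], [0.0, 0.0, 1.0]]
stage 0.7 [109.0, 173.0, 170.0, 242.0] [140.7 213.3] 3063
stage 0.52 [285.0, 228.0, 308.0, 252.0] [296.3 239.8] 388
case 0.73 [343.0, 184.0, 396.0, 236.0] [368.  210.1] 2507
case 0.67 [126.0, 206.0, 158.0, 229.0] [141.1 216.8] 422
ring_gauge 0.89 [124.0, 202.0, 157.0, 227.0] [140.8 216.6] 495
round_riser 0.57 [199.0, 225.0, 222.0, 254.0] [211.3 238.4] 539
square_riser 0.88 [286.0, 227.0, 307.0, 253.0] [296.2 239.8] 412
bushing
[... 247 characters left out ...]
28.0, 125.0, 280.0, 147.0] [257.1 134.8] 499
scene [ 1.029 -0.349  0.677] [-0.53  0.41 -0.75] [[379.0, 0.0, 252.0], [0.0, 379.0, 184.0], [0.0, 0.0, 1.0]]
stage 0.64 [293.0, 113.0, 359.0, 166.0] [326.3 139.1] 1965
case 0.8 [113.0, 216.0, 184.0, 291.0] [145.9 251.6] 3015
ring_gauge 0.77 [312.0, 111.0, 334.0, 134.0] [320.4 123.4] 438
round_riser 0.6 [253.0, 143.0, 275.0, 166.0] [263.  154.8] 461
square_riser 0.85 [186.0, 178.0, 212.0, 204.0] [197.1 191.4] 471
bushing 0.52 [267.0, 188.0, 285.0, 208.0] [275.5 197.9] 298
bottle 0.66 [333.0, 166.0, 363.0, 207.0] [350.2 186.7] 671
loupe 0.97 [216.0, 259.0, 239.0, 288.0] [226.  273.7] 444
micrometer 0.73 [275.0, 220.0, 327.0, 269.0] [300.4 245.1] 648
```

View pics/top0.png

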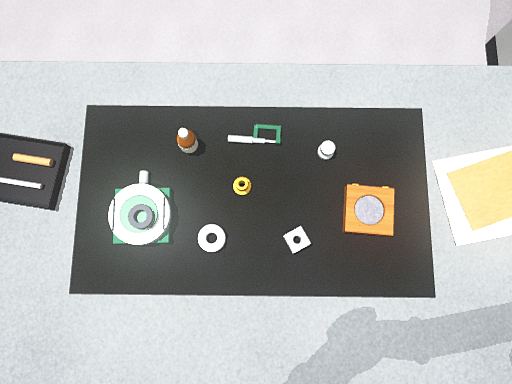

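View pics/scene0.png

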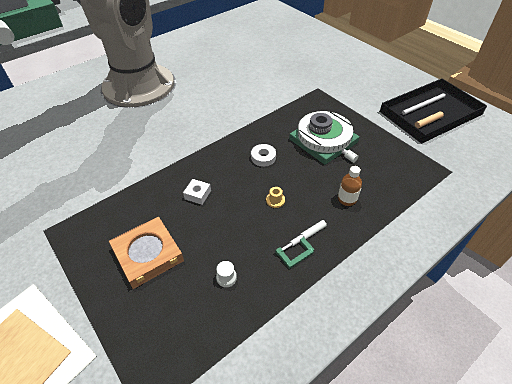

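```bash
python3 - <<'E'
from h import *
from scipy.optimize import minimize
# fit silhouettes: rendered convex hull of simple solids vs region, both cameras
def cyl(r,z0,z1):
    a=np.linspace(0,2*np.pi,48,endpoint=False); return np.array([[r*np.cos(t),r*np.sin(t),z] for t in a for z in(z0,z1)])
def box(w,z0,z1): return np.array([[x,y,z] for x in(-w/2,w/2) for y in(-w/2,w/2) for z in(z0,z1)])
M={"stage":[cyl(.07,.035,.045)],"case":[box(.11,0,.03)],"ring_gauge":[cyl(.028,.045,.073)],"round_riser":[cyl(.032,0,.02)],"square_riser":[box(.046,0,.024)],
"bushing":[cyl(.022,0,.008),cyl(.015,.008,.034)],"bottle":[cyl(.018,0,.1)],"loupe":[cyl(.02,0,.04)]}
for n in("top","scene"):
    s=snapshot(n)
    for l,ms in M.items():
        rs=regions_of(s,l)
        if l=="round_riser" or not rs: pass
        r=rs[0]; reg=r["region"].astype(np.uint8)
        cs,_=cv2.findContours(reg,cv2.RETR_EXTERNAL,cv2.CHAIN_APPROX_NONE)
        f=np.zeros_like(reg); cv2.drawContours(f,cs,-1,1,-1)
        F=cv2.resize(f,None,fx=4,fy=4,interpolation=cv2.INTER_NEAREST).astype(bool)
        ys,xs=np.nonzero(f); zz=np.mean(np.concatenate(ms)[:,2]); g=ray(s,(xs.mean(),ys.mean()),zz)
        sq=l in("case","square_riser")
        def cost(p,full=False):
            c,si=np.cos(p[2]),np.sin(p[2]); im=np.zeros(F.shape,np.uint8)
            for m in ms:
                P=m@np.array([[c,si,0],[-si,c,0],[0,0,1]])+[p[0],p[1],0]
                q=proj(s,P)
                cv2.fillConvexPoly(im,cv2.convexHull(np.round(q*4+1.5).astype(np.int32)),1)
            im=im.astype(bool); return 1-(im&F).sum()/(im|F).sum()
        best=None
        for a in (np.radians([0,22,45,67]) if sq else [0]):
            x0=np.array([g[0],g[1],a])
            sim=np.array([x0,x0+[.012,0,0],x0+[0,.012,0],x0+[0,0,.3]])
            o=minimize(cost,x0,method="Nelder-Mead",options=dict(initial_simplex=sim,xatol=1e-4,fatol=1e-4))
            if best is None or o.fun<best.fun: best=o
        print(n,l,np.round(best.x[:2],4),round(np.degrees(best.x[2])%90,1),"iou",round(1-best.fun,2))
E
```

```text
Traceback (most recent call last):
IndexError: list index out of range
```

The top view shows the ring gauge (141,216) on the stage, the round riser (211,238), bushing (242,186), square riser (297,240) and case nest (369,210). The bottle, micrometer and loupe are behind them at rows 130–150, which agrees with the scene view.

```bash
cat > fit.py <<'E'
from h import *
from scipy.optimize import minimize
def cyl(r,z0,z1):
    a=np.linspace(0,2*np.pi,48,endpoint=False); return np.array([[r*np.cos(t),r*np.sin(t),z] for t in a for z in(z0,z1)])
def box(w,z0,z1): return np.array([[x,y,z] for x in(-w/2,w/2) for y in(-w/2,w/2) for z in(z0,z1)])
M={"stage":[cyl(.07,.035,.045)],"case":[box(.11,0,.03)],"ring_gauge":[cyl(.028,.045,.073)],"round_riser":[cyl(.032,0,.02)],"square_riser":[box(.046,0,.024)],
"bushing":[cyl(.022,0,.008),cyl(.015,.008,.034)],"bottle":[cyl(.018,0,.1)],"loupe":[cyl(.02,0,.04)]}
def fit(s,l,dz=0):
    ms=[m+[0,0,dz] for m in M[l]]
    rs=regions_of(s,l)
    if not rs: return None
    reg=rs[0]["region"].astype(np.uint8)
    cs,_=cv2.findContours(reg,cv2.RETR_EXTERNAL,cv2.CHAIN_APPROX_NONE)
    f=np.zeros_like(reg); cv2.drawContours(f,[max(cs,key=cv2.contourArea)],-1,1,-1)
    F=cv2.resize(f,None,fx=4,fy=4,interpolation=cv2.INTER_NEAREST).astype(bool)
    ys,xs=np.nonzero(f); g=ray(s,(xs.mean(),ys.mean()),np.mean(np.concatenate(ms)[:,2]))
    def cost(p):
        c,si=np.cos(p[2]),np.sin(p[2]); im=np.zeros(F.shape,np.uint8)
        for m in ms:
            q=proj(s,m@np.array([[c,si,0],[-si,c,0],[0,0,1]])+[p[0],p[1],0])
            cv2.fillConvexPoly(im,cv2.convexHull(np.round(q*4+1.5).astype(np.int32)),1)
        im=im.astype(bool); return 1-(im&F).sum()/(im|F).sum()
    best=None
    for a in (np.radians([0,22,45,67]) if l in("case","square_riser") else [0]):
        x0=np.array([g[0],g[1],a]); sim=np.array([x0,x0+[.012,0,0],x0+[0,.012,0],x0+[0,0,.3]])
        o=minimize(cost,x0,method="Nelder-Mead",options=dict(initial_simplex=sim,xatol=1e-4,fatol=1e-4))
        if best is None or o.fun<best.fun: best=o
    return best.x[0],best.x[1],np.degrees(best.x[2])%90,1-best.fun
E
python3 - <<'E'
from fit import *
for n in("top","scene"):
    s=snapshot(n)
    for l in M: r=fit(s,l); print(n,l,None if r is None else np.round(r,4))
    if n=="top": print("mic",[np.round(ray(s,p,.008),3) for p in((228,139),(265,125),(281,145))])
    else: print("nest",np.round(ray(s,(145,248),.02),4))
s=snapshot("wrist"); save(s,"wrist0"); print(s["mtx"]); R=cv2.Rodrigues(np.array(s["rvec"],float))[0]; print(np.round(-R.T@np.array(s["tvec"]).ravel(),3), np.round(R[2],2))
E
```

```text
top stage [ 0.5368 -0.0963 74.0655  0.1233]
top case [ 0.5694 -0.2685 85.1111  0.9672]
top ring_gauge [0.5419 0.2482 9.2457 0.9375]
top round_riser [ 0.4988  0.0961 16.4351  0.9506]
top square_riser [ 0.4977 -0.1012 31.8151  0.8566]
top bushing [ 0.6243  0.0283 18.7898  0.8531]
top bottle [ 0.7191  0.1545 13.1859  0.8187]
top loupe None
mic [array([0.741, 0.063, 0.008]), array([ 0.778, -0.028,  0.008]), array([ 0.727, -0.067,  0.008])]
scene stage [0.5784 0.2343 4.5675 0.6227]
scene case [ 0.5668 -0.2705 85.7334  0.9752]
scene ring_gauge [ 0.5407  0.25   86.9367  0.9415]
scene round_riser [0.4989 0.0951 2.3935 0.9361]
scene square_riser [ 0.4955 -0.1025 30.9504  0.941 ]
scene bushing [ 0.6237  0.028  24.4488  0.8707]
scene bottle [0.7287 0.1518 8.1542 0.7739]
scene loupe [ 0.7148 -0.1764  8.1978  0.8104]
nest [ 0.564  -0.2696  0.02  ]
[[269.58248812   0.         253.38832705]
 [  0.         269.58248812 190.5606916 ]
 [  0.           0.           1.        ]]
[ 0.238 -0.609  0.374] [-0.29 -0.08 -0.95]
```

>>> carry_out --moves '[[[0,0,0],[0,0,0.73]],[[0,0,0],[0,0,0.73]],[[1,-0.8,0],[0,0,0]],[[1,-0.8,0],[0,0,0]],[[1,-0.8,0],[0,0,0]],[[1,-0.8,0],[0,0,0]],[[1,-0.8,0],[0,0,0]],[[1,-0.8,0],[0,0,0]],[[1,-0.8,0],[0,0,0]],[[1,-0.8,0],[0,0,0]]]' --fingers -1

```text
time_s: 3.3
tcp_pos: [0.3642, -0.4687, 0.2315]
tool_rot: [180.0, -0.0, -0.1]
contact_force: [1.0, 0.2, 0.7]
opening: 0.0852
grasp_force: 0.0
```

>>> carry_out --moves '[[[0.7,-1,0],[0,0,0]],[[0.7,-1,0],[0,0,0]],[[0.7,-1,0],[0,0,0]],[[0.7,-1,0],[0,0,0]],[[0.7,-1,0],[0,0,0]],[[0.7,-1,0],[0,0,0]],[[0.7,-1,0],[0,0,0]],[[0.7,-1,0],[0,0,0]],[[0.7,-1,0],[0,0,0]],[[0.7,-1,0],[0,0,0]]]'

```text
time_s: 4.55
tcp_pos: [0.5392, -0.2188, 0.2315]
tool_rot: [180.0, -0.0, -0.1]
contact_force: [0.3, 0.3, 0.5]
opening: 0.0855
grasp_force: 0.0
```

>>> carry_out --moves '[[[0,-1,0],[0,0,0]],[[0,-1,0],[0,0,0]],[[0,-1,0],[0,0,0]],[[0,-1,0],[0,0,0]],[[0,-1,0],[0,0,0]],[[0,-1,0],[0,0,0]],[[0,-1,0],[0,0,0]],[[0,-1,0],[0,0,0]],[[0,-1,0],[0,0,0]],[[0,-1,0],[0,0,0]]]'

```text
time_s: 5.8
tcp_pos: [0.5389, 0.0312, 0.2315]
tool_rot: [180.0, -0.0, -0.1]
contact_force: [-0.1, 0.5, -0.0]
opening: 0.0853
grasp_force: 0.0
```

>>> carry_out --moves '[[[0,-1,0],[0,0,0]],[[0,-1,0],[0,0,0]],[[0,-1,0],[0,0,0]],[[0,-1,0],[0,0,0]],[[0,-1,0],[0,0,0]],[[0,-1,0],[0,0,0]],[[0,-1,0],[0,0,0]],[[0.1,-1,0.6],[0,0,0]],[[0,-0.7,0.6],[0,0,0]],[[0,0,0],[0,0,0]]]'

```text
time_s: 7.05
tcp_pos: [0.5401, 0.2487, 0.1996]
tool_rot: [179.9, 0.2, 0.1]
contact_force: [-0.0, -0.3, 0.5]
opening: 0.0854
grasp_force: 0.0
```

```bash
cat > look.py <<'E'
import sys
from fit import *
# look.py NAME label:dz ...
o=get_obs(); print(round(float(o["time_s"]),2),np.round(o["tcp_pos"],4),np.round(o["tool_rot"],1))
s=snapshot("wrist"); save(s,sys.argv[1])
for a in sys.argv[2:]:
    l,d=a.split(":"); r=fit(s,l,float(d)); print(l,None if r is None else np.round(r,4))
E
python3 look.py w1 ring_gauge:0 stage:0
```

```text
7.05 [0.5401 0.2487 0.1996] [1.799e+02 2.000e-01 1.000e-01]
ring_gauge [0.5425 0.2489 9.5162 0.9707]
stage [ 0.5521  0.2603 12.7436  0.884 ]
```

View pics/w1.png

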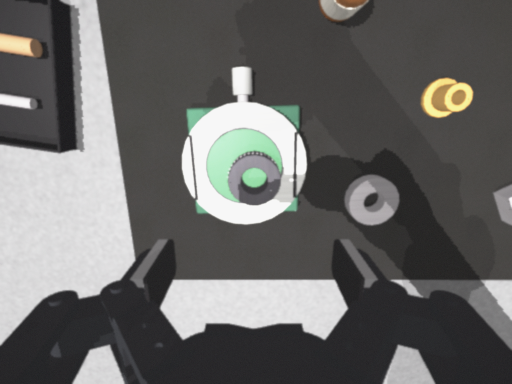

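The wrist view shows the ring at (254,178), a little off the centre of the disc at about (245,163). That agrees with the other two cameras, so I'll grasp it.

>>> carry_out --moves '[[[0.06,0,1],[0,0,0]],[[0,0,1],[0,0,0]],[[0,0,1],[0,0,0]],[[0,0,1],[0,0,0]],[[0,0,1],[0,0,0]],[[0,0,0.5],[0,0,0]],[[0,0,0.28],[0,0,0]],[[0,0,0],[0,0,0]]]'

```text
time_s: 8.2
tcp_pos: [0.5434, 0.2478, 0.0571]
tool_rot: [180.0, -0.0, -0.1]
contact_force: [0.2, -0.4, 0.5]
opening: 0.0853
grasp_force: 0.0
```

>>> carry_out --moves '[[[0,0,0],[0,0,0]],[[0,0,0],[0,0,0]],[[0,0,0],[0,0,0]],[[0,0,0],[0,0,0]],[[0,0,0],[0,0,0]],[[0,0,0],[0,0,0]]]' --fingers 1 --newtons 70

```text
time_s: 8.95
tcp_pos: [0.5439, 0.2484, 0.0583]
tool_rot: [-180.0, -0.1, -0.0]
contact_force: [-0.2, -1.4, 4.8]
opening: 0.0523
grasp_force: 74.0
```

```bash
python3 look.py w2; python3 - <<'E'
from h import *
s=snapshot("scene"); cv2.imwrite("pics/s2.png",cv2.resize(cv2.cvtColor(s["img"],cv2.COLOR_RGB2BGR)[60:210,220:420],None,fx=4,fy=4,interpolation=2))
E
```

```text
8.95 [0.5439 0.2484 0.0583] [-1.8e+02 -1.0e-01 -0.0e+00]
```

View pics/s2.png

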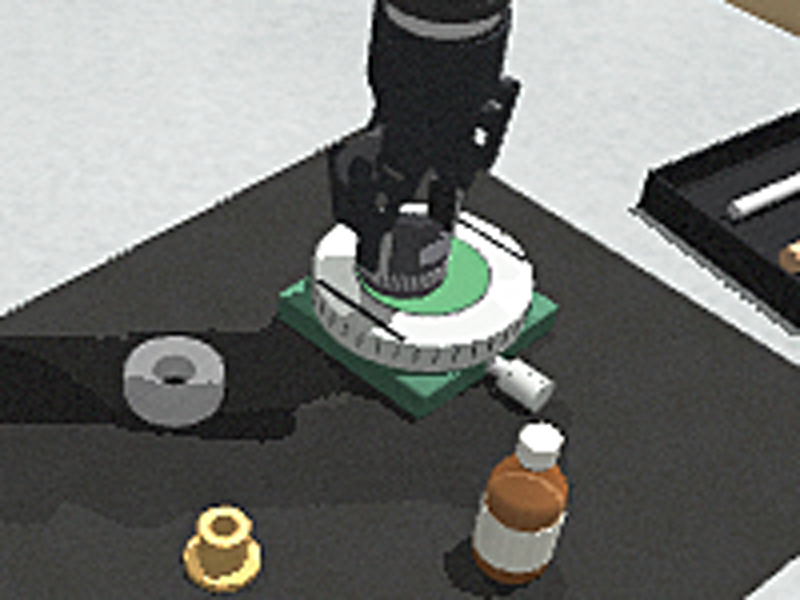

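The gripper holds the ring at about its centre, with force 74 N. The opening is 52 mm where 56 mm was expected, so I'll lift a little and check.

>>> carry_out --moves '[[[0,0,-0.3],[0,0,0]],[[0,0,-0.5],[0,0,0]],[[0,0,0],[0,0,0]]]'

```text
time_s: 9.43
tcp_pos: [0.5439, 0.2483, 0.0779]
tool_rot: [-179.9, -0.1, -0.1]
contact_force: [-0.6, -0.4, -4.1]
opening: 0.0523
grasp_force: 74.5
```

```bash
python3 look.py w3 ring_gauge:0.02; python3 - <<'E'
from h import *
a=[]
a.append(cv2.resize(snapshot("scene")["img"][80:160,270:376],None,fx=5,fy=5,interpolation=2))
im=cv2.resize(cv2.imread("pics/w3.png")[130:380,120:400],None,fx=1.6,fy=1.6)[:, :, ::-1]
cv2.imwrite("pics/s3.png",np.hstack([cv2.resize(a[0],(400,400))[:,:,::-1],cv2.resize(im,(400,400))[:,:,::-1]]))
print({k:np.round(v,3) for k,v in get_obs().items() if k in("opening","grasp_force","contact_force","wrist_torque")})
E
```

```text
9.43 [0.5439 0.2483 0.0779] [-1.799e+02 -1.000e-01 -1.000e-01]
ring_gauge [ 0.543   0.2495 84.1656  0.9358]
{'contact_force': array([ 0.418,  0.137, -4.066]), 'wrist_torque': array([-0.004,  0.023,  0.007]), 'grasp_force': np.float64(74.509), 'opening': np.float64(0.053)}
```

View pics/s3.png

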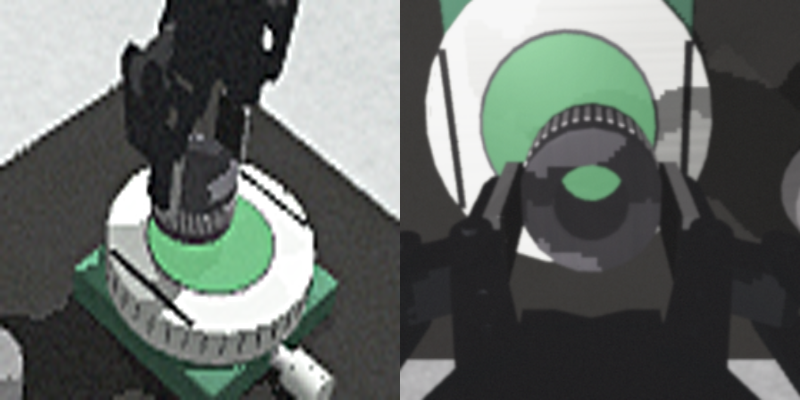

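The ring is held level, with about 4 N of weight and its base 13 mm below the TCP. Next I'll carry it to the case.

>>> carry_out --moves '[[[0,0,-1],[0,0,0]],[[0,0,-1],[0,0,0]],[[0,0.5,-1],[0,0,0]],[[0,1,-0.5],[0,0,0]],[[0.1,1,0],[0,0,0]],[[0.1,1,0],[0,0,0]],[[0.1,1,0],[0,0,0]],[[0.1,1,0],[0,0,0]],[[0.1,1,0],[0,0,0]],[[0.1,1,0],[0,0,0]]]'

```text
time_s: 10.82
tcp_pos: [0.5574, 0.0595, 0.1637]
tool_rot: [180.0, 0.1, -0.0]
contact_force: [0.3, 1.5, -4.7]
opening: 0.0523
grasp_force: 75.2
```

>>> carry_out --moves '[[[0.1,1,0],[0,0,0]],[[0.1,1,0],[0,0,0]],[[0.1,1,0],[0,0,0]],[[0.1,1,0],[0,0,0]],[[0,1,0],[0,0,0]],[[0,1,0],[0,0,0]],[[0,1,0],[0,0,0]],[[0,1,0],[0,0,0]],[[0,1,0],[0,0,0]],[[0,1,0],[0,0,0]]]'

```text
time_s: 12.08
tcp_pos: [0.5671, -0.1902, 0.1636]
tool_rot: [-180.0, 0.1, -0.0]
contact_force: [0.3, -0.9, -4.1]
opening: 0.0525
grasp_force: 75.2
```

>>> carry_out --moves '[[[0,1,0],[0,0,0]],[[0,1,0],[0,0,0]],[[0,0.8,0],[0,0,0]],[[0,0.4,0],[0,0,0]],[[0,0,0],[0,0,0]]]'

```text
time_s: 12.7
tcp_pos: [0.5674, -0.2699, 0.164]
tool_rot: [-180.0, 0.0, -0.1]
contact_force: [0.3, 0.3, -3.6]
opening: 0.0524
grasp_force: 75.1
```

```bash
python3 look.py w4 case:0 ring_gauge:0.103; python3 - <<'E'
from h import *
import cv2
# stage green window from the first overhead wrist/top pictures: fresh top view now that it is clear
s=snapshot("top"); im=s["img"].astype(int); save(s,"top4")
m=((im[...,1]>im[...,0]+25)&(im[...,1]>110)).astype(np.uint8); m[:,:100]=0;m[:,180:]=0
n,l,st,c=cv2.connectedComponentsWithStats(m)
for i in range(1,n):
    if st[i,4]>100: print(st[i],c[i],ray(s,c[i],.045))
s=snapshot("scene"); im=s["img"].astype(int)
m=((im[...,1]>im[...,0]+25)&(im[...,1]>110)).astype(np.uint8); m[:,:285]=0;m[:,370:]=0;m[180:]=0
n,l,st,c=cv2.connectedComponentsWithStats(m)
for i in range(1,n):
    if st[i,4]>100: print(st[i],c[i],ray(s,c[i],.045))
E
```

```text
12.7 [ 0.5674 -0.2699  0.164 ] [-1.8e+02  0.0e+00 -1.0e-01]
case [ 0.5704 -0.2693 85.7671  0.7823]
ring_gauge [ 0.5649 -0.2685  5.2531  0.9697]
[ 120  195   38   37 1072] [138.37873134 213.26679104] [0.55123026 0.25959865 0.045     ]
[153 227  17  16 110] [163.69090909 237.40909091] [0.49728092 0.19923776 0.045     ]
[309 117  33  22 558] [325.31003584 127.47849462] [0.55023353 0.25917366 0.045     ]
```

View pics/w4.png

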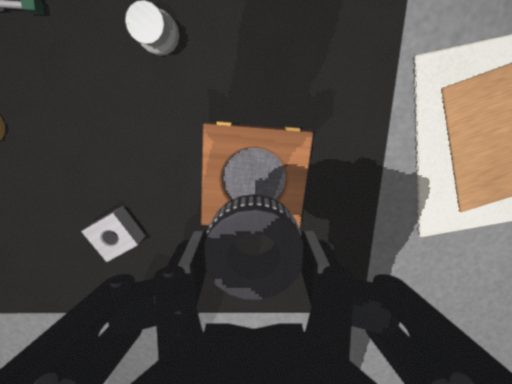

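The case nest shows at (254,177), with the held ring just in front of it in the view. The ring's position relative to the case agrees with the calibration to about 2 mm, so I'll lower it.

>>> carry_out --moves '[[[0.1,0,1],[0,0,0]],[[0,0,1],[0,0,0]],[[0,0,1],[0,0,0]],[[0,0,1],[0,0,0]],[[0,0,0.5],[0,0,0]],[[0,0,0.2],[0,0,0]],[[0,0,0.1],[0,0,0]],[[0,0,0.1],[0,0,0]],[[0,0,0],[0,0,0]]]'

```text
time_s: 14.08
tcp_pos: [0.5703, -0.2697, 0.0422]
tool_rot: [180.0, -0.0, -0.1]
contact_force: [-0.8, -0.1, -4.6]
opening: 0.0527
grasp_force: 75.0
```

>>> carry_out --moves '[[[0,0,0.1],[0,0,0]],[[0,0,0.05],[0,0,0]],[[0,0,0],[0,0,0]]]'

```text
time_s: 14.45
tcp_pos: [0.5699, -0.2696, 0.0379]
tool_rot: [-180.0, 0.0, -0.1]
contact_force: [0.7, 1.1, -4.4]
opening: 0.0524
grasp_force: 75.0
```

>>> carry_out --moves '[[[0,0,0.08],[0,0,0]],[[0,0,0.05],[0,0,0]],[[0,0,0.03],[0,0,0]],[[0,0,0],[0,0,0]]]'

```text
time_s: 14.95
tcp_pos: [0.5701, -0.2696, 0.034]
tool_rot: [180.0, 0.0, -0.1]
contact_force: [1.0, -0.8, -3.6]
opening: 0.0526
grasp_force: 75.0
```

>>> carry_out --moves '[[[0,0,0.04],[0,0,0]],[[0,0,0],[0,0,0]]]'

```text
time_s: 15.2
tcp_pos: [0.5702, -0.2697, 0.0334]
tool_rot: [180.0, -0.0, -0.1]
contact_force: [-0.9, 0.1, -2.1]
opening: 0.0528
grasp_force: 75.3
```

>>> carry_out --moves '[[[0,0,0.03],[0,0,0]],[[0,0,0],[0,0,0]]]'

```text
time_s: 15.45
tcp_pos: [0.5702, -0.2697, 0.0334]
tool_rot: [180.0, -0.0, -0.1]
contact_force: [-2.3, 0.4, 5.8]
opening: 0.0525
grasp_force: 76.1
```

>>> carry_out --moves '[[[0,0,0],[0,0,0]],[[0,0,0],[0,0,0]],[[0,0,0],[0,0,0]],[[0,0,0],[0,0,0]]]' --fingers -1

```text
time_s: 15.95
tcp_pos: [0.5702, -0.2696, 0.0322]
tool_rot: [180.0, -0.0, -0.1]
contact_force: [-0.3, 1.5, 0.1]
opening: 0.0856
grasp_force: 0.0
```

>>> carry_out --moves '[[[0,0,-0.5],[0,0,0]],[[0,0,-1],[0,0,0]],[[0,0,-1],[0,0,0]],[[0,0,-1],[0,0,0]],[[0,0,-1],[0,0,0]],[[0,0,-1],[0,0,0]],[[0,0,0],[0,0,0]]]'

```text
time_s: 16.82
tcp_pos: [0.5719, -0.2702, 0.1731]
tool_rot: [179.9, -0.3, -0.1]
contact_force: [0.0, -1.2, -0.8]
opening: 0.0849
grasp_force: 0.0
```

```bash
python3 look.py w5 case:0 ring_gauge:-0.025 square_riser:0; python3 - <<'E'
import cv2
i=cv2.imread("pics/w5.png"); cv2.imwrite("pics/w5c.png",cv2.resize(i[100:300,60:340],None,fx=2.5,fy=2.5))
E
```

```text
16.82 [ 0.5719 -0.2702  0.1731] [ 1.799e+02 -3.000e-01 -1.000e-01]
case [ 0.5686 -0.2692 85.5117  0.983 ]
ring_gauge [ 0.5697 -0.2687  1.0799  0.9452]
square_riser [ 0.4983 -0.1009 30.6285  0.9518]
```

View pics/w5c.png

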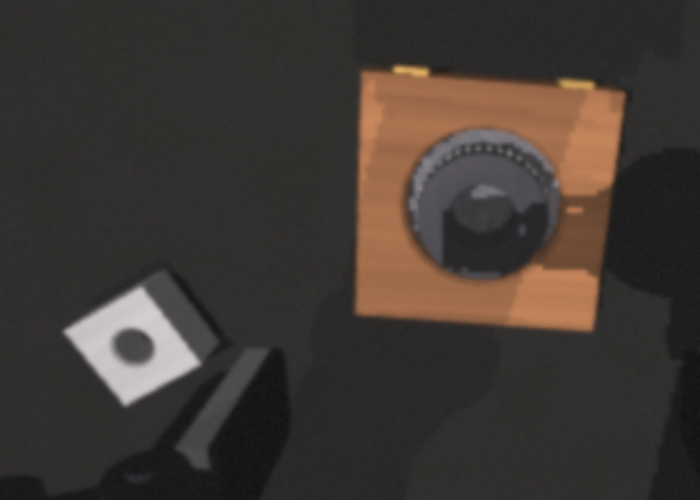

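The ring sits in the nest, concentric to about 1 mm. Next is the round riser.

>>> carry_out --moves '[[[-0.2,-1,0],[0,0,0]],[[-0.2,-1,0],[0,0,0]],[[-0.2,-1,0],[0,0,0]],[[-0.2,-1,0],[0,0,0]],[[-0.2,-1,0],[0,0,0]],[[-0.2,-1,0],[0,0,0]],[[-0.2,-1,0],[0,0,0]],[[-0.2,-1,0],[0,0,0]],[[-0.2,-1,0],[0,0,0]],[[-0.2,-1,0],[0,0,0]]]'

```text
time_s: 18.27
tcp_pos: [0.5189, -0.0166, 0.1696]
tool_rot: [-180.0, 0.0, 0.1]
contact_force: [0.5, -0.3, 0.2]
opening: 0.0853
grasp_force: 0.0
```

>>> carry_out --moves '[[[-0.2,-1,0],[0,0,0]],[[-0.2,-1,0],[0,0,0]],[[-0.2,-1,0],[0,0,0]],[[-0.2,-1,0],[0,0,0]],[[-0.1,-0.63,0],[0,0,0]],[[0,0,0],[0,0,0]]]'

```text
time_s: 19.02
tcp_pos: [0.4971, 0.0981, 0.1698]
tool_rot: [-180.0, 0.0, 0.2]
contact_force: [-0.0, -0.8, 0.8]
opening: 0.0856
grasp_force: 0.0
```

```bash
python3 look.py w6 round_riser:0
```

```text
19.02 [0.4971 0.0981 0.1698] [-180.     0.     0.2]
round_riser [0.4999 0.0966 8.5512 0.956 ]
```

>>> carry_out --moves '[[[0.08,0.08,1],[0,0,0]],[[0,0,1],[0,0,0]],[[0,0,1],[0,0,0]],[[0,0,1],[0,0,0]],[[0,0,1],[0,0,0]],[[0,0,1],[0,0,0]],[[0,0,0.4],[0,0,0]],[[0,0,0.2],[0,0,0]],[[0,0,0],[0,0,0]],[[0,0,0],[0,0,0]]]'

```text
time_s: 20.38
tcp_pos: [0.5006, 0.0943, 0.0055]
tool_rot: [-180.0, -0.1, -0.1]
contact_force: [0.5, -0.4, 0.6]
opening: 0.0854
grasp_force: 0.0
```

>>> carry_out --moves '[[[0,0,0],[0,0,0]],[[0,0,0],[0,0,0]],[[0,0,0],[0,0,0]],[[0,0,0],[0,0,0]],[[0,0,0],[0,0,0]]]' --fingers 1 --newtons 70

```text
time_s: 21.0
tcp_pos: [0.5005, 0.0947, 0.0065]
tool_rot: [180.0, -0.1, -0.1]
contact_force: [-4.1, -0.6, 11.8]
opening: 0.0614
grasp_force: 72.6
```

>>> carry_out --moves '[[[0,0,-0.3],[0,0,0]],[[0,0,-1],[0,0,0]],[[0,0,-1],[0,0,0]],[[0,0,-1],[0,0,0]],[[0,0,-1],[0,0,0]],[[0,0,-1],[0,0,0]],[[0,0,0],[0,0,0]]]'

```text
time_s: 21.88
tcp_pos: [0.501, 0.0944, 0.1386]
tool_rot: [-180.0, -0.2, -0.1]
contact_force: [0.1, -0.7, -3.2]
opening: 0.0609
grasp_force: 77.1
```

>>> carry_out --moves '[[[0.3,-1,0],[0,0,0]],[[0.3,-1,0],[0,0,0]],[[0.3,-1,0],[0,0,0]],[[0.3,-1,0],[0,0,0]],[[0.3,-1,0],[0,0,0]],[[0.3,-1,0],[0,0,0]],[[0.2,-0.6,0],[0,0,0]],[[0,0,0],[0,0,0]]]'

```text
time_s: 22.88
tcp_pos: [0.5493, 0.26, 0.1361]
tool_rot: [180.0, 0.1, 0.1]
contact_force: [0.1, 0.1, -3.5]
opening: 0.061
grasp_force: 77.1
```

```bash
python3 look.py w7 round_riser:0.125 stage:0; python3 - <<'E'
from fit import *
s=snapshot("scene"); save(s,"s7"); print(fit(s,"round_riser",.125))
a=cv2.imread("pics/w7.png"); b=cv2.imread("pics/s7.png")[40:180,230:417]
cv2.imwrite("pics/s7c.png",np.hstack([cv2.resize(a,(400,300)),cv2.resize(b,(400,300))]))
E
```

```text
22.88 [0.5493 0.26   0.1361] [1.8e+02 1.0e-01 1.0e-01]
round_riser [0.5468 0.261  9.0752 0.9828]
stage [ 0.5645  0.2604 27.2157  0.6419]
(np.float64(0.5444930238749256), np.float64(0.26339870140899213), np.float64(6.26620510117914), np.float64(0.6337004921490509))
```

View pics/s7c.png

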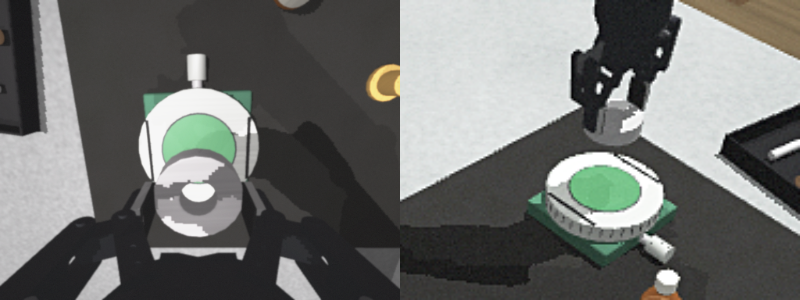

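The riser is held level in front of the glass. Next I'll correct by a few millimetres and lower it.

>>> carry_out --moves '[[[0.13,0.04,0.5],[0,0,0]],[[0,0,1],[0,0,0]],[[0,0,1],[0,0,0]],[[0,0,0.4],[0,0,0]],[[0,0,0.2],[0,0,0]],[[0,0,0.1],[0,0,0]],[[0,0,0],[0,0,0]]]'

```text
time_s: 24.0
tcp_pos: [0.5538, 0.2584, 0.0579]
tool_rot: [-180.0, -0.1, -0.1]
contact_force: [-0.0, 0.2, -2.9]
opening: 0.0609
grasp_force: 77.1
```

>>> carry_out --moves '[[[0,0,0.06],[0,0,0]],[[0,0,0.04],[0,0,0]],[[0,0,0.02],[0,0,0]],[[0,0,0],[0,0,0]]]'

```text
time_s: 24.5
tcp_pos: [0.5533, 0.2581, 0.0542]
tool_rot: [180.0, 0.0, -0.1]
contact_force: [-0.2, 0.4, -3.7]
opening: 0.0607
grasp_force: 77.1
```

>>> carry_out --moves '[[[0,-0.03,0.05],[0,0,0]],[[0,0,0.03],[0,0,0]],[[0,0,0],[0,0,0]]]'

```text
time_s: 24.88
tcp_pos: [0.5533, 0.2588, 0.0521]
tool_rot: [180.0, 0.0, -0.1]
contact_force: [0.1, 1.0, -3.8]
opening: 0.0606
grasp_force: 77.1
```

>>> carry_out --moves '[[[0,0,0.03],[0,0,0]],[[0,0,0],[0,0,0]]]'

```text
time_s: 25.12
tcp_pos: [0.5534, 0.2589, 0.0518]
tool_rot: [180.0, -0.0, -0.1]
contact_force: [-0.5, -0.1, -2.0]
opening: 0.061
grasp_force: 77.3
```

>>> carry_out --moves '[[[0,0,0.03],[0,0,0]],[[0,0,0],[0,0,0]]]'

```text
time_s: 25.38
tcp_pos: [0.5534, 0.2589, 0.0517]
tool_rot: [180.0, -0.0, -0.1]
contact_force: [-3.4, -1.8, 4.5]
opening: 0.0611
grasp_force: 78.0
```

>>> carry_out --moves '[[[0,0,0],[0,0,0]],[[0,0,0],[0,0,0]],[[0,0,0],[0,0,0]],[[0,0,0],[0,0,0]]]' --fingers -1

```text
time_s: 25.88
tcp_pos: [0.5534, 0.259, 0.0507]
tool_rot: [-180.0, -0.0, -0.1]
contact_force: [0.3, -0.5, -0.4]
opening: 0.0855
grasp_force: 0.0
```

>>> carry_out --moves '[[[0,0,-0.5],[0,0,0]],[[0,0,-1],[0,0,0]],[[0,0,-1],[0,0,0]],[[0,0,-1],[0,0,0]],[[0,0,-1],[0,0,0]],[[0,0,-0.3],[0,0,0]],[[0,0,0],[0,0,0]]]'

```text
time_s: 26.75
tcp_pos: [0.5535, 0.259, 0.1712]
tool_rot: [-180.0, -0.0, -0.1]
contact_force: [0.6, -0.7, -0.3]
opening: 0.0852
grasp_force: 0.0
```

```bash
python3 look.py w8 round_riser:0.045 stage:0; python3 - <<'E'
from fit import *
for n in("top","scene"): print(n,fit(snapshot(n),"round_riser",.045))
E
```

```text
26.75 [0.5535 0.259  0.1712] [-1.8e+02 -0.0e+00 -1.0e-01]
round_riser [0.5535 0.2603 7.0693 0.9726]
stage [ 0.5528  0.2606 28.4129  0.8833]
top (np.float64(0.5505268037557547), np.float64(0.25952890066124723), np.float64(17.25881484600971), np.float64(0.5581900295292687))
scene (np.float64(0.7343126459222247), np.float64(0.14171533970139047), np.float64(21.784325565755214), np.float64(0.6298302107728337))
```

The riser is centred to within 1 mm of the stage in the same picture. Next is the square riser.

>>> carry_out --moves '[[[-0.2,1,0],[0,0,0]],[[-0.2,1,0],[0,0,0]],[[-0.2,1,0],[0,0,0]],[[-0.2,1,0],[0,0,0]],[[-0.2,1,0],[0,0,0]],[[-0.2,1,0],[0,0,0]],[[-0.2,1,0],[0,0,0]],[[-0.2,1,0],[0,0,0]],[[-0.2,1,0],[0,0,0]],[[-0.2,1,0],[0,0,0]]]'

```text
time_s: 28.35
tcp_pos: [0.5028, 0.0082, 0.1706]
tool_rot: [180.0, 0.0, -0.0]
contact_force: [-0.1, 0.5, -0.3]
opening: 0.0855
grasp_force: 0.0
```

>>> carry_out --moves '[[[-0.2,1,0],[0,0,0]],[[0,1,0],[0,0,0]],[[0,1,0],[0,0,0]],[[0,1,0],[0,0,0]],[[0,0.4,0],[0,0,0]],[[0,0,0],[0,0,-0.78]],[[0,0,0],[0,0,-0.78]],[[0,0,0],[0,0,-0.78]],[[0,0,0],[0,0,-0.78]],[[0,0,0],[0,0,0]]]'

```text
time_s: 29.6
tcp_pos: [0.498, -0.1002, 0.1707]
tool_rot: [-180.0, -0.0, 31.1]
contact_force: [0.7, -0.3, 0.4]
opening: 0.0854
grasp_force: 0.0
```

```bash
python3 look.py w9 square_riser:0; python3 look.py w9b square_riser:0
```

```text
29.6 [ 0.498  -0.1002  0.1707] [-180.    -0.    31.1]
square_riser None
29.7 [ 0.498  -0.1006  0.1707] [-180.    -0.    31.1]
square_riser [ 0.4979 -0.1007 29.5324  0.981 ]
```

View pics/w9.png

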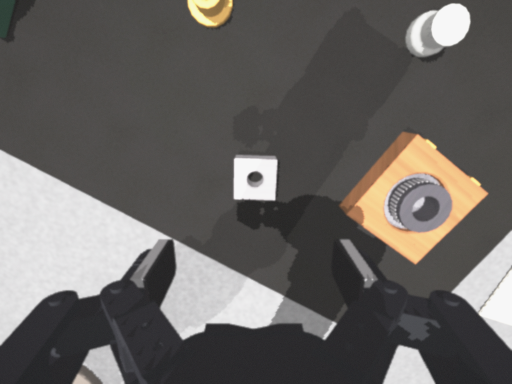

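The block at (256,178) shows square to the fingers and centred between them. I'll descend and grip it.

>>> carry_out --moves '[[[0,0,1],[0,0,0.1]],[[0,0,1],[0,0,0]],[[0,0,1],[0,0,0]],[[0,0,1],[0,0,0]],[[0,0,1],[0,0,0]],[[0,0,1],[0,0,0]],[[0,0,0.4],[0,0,0]],[[0,0,0.2],[0,0,0]],[[0,0,0],[0,0,0]],[[0,0,0],[0,0,0]]]'

```text
time_s: 31.05
tcp_pos: [0.4987, -0.1012, 0.0066]
tool_rot: [179.9, -0.1, 30.1]
contact_force: [-0.9, 0.0, 0.4]
opening: 0.0854
grasp_force: 0.0
```

>>> carry_out --moves '[[[0,0,0],[0,0,0]],[[0,0,0],[0,0,0]],[[0,0,0],[0,0,0]],[[0,0,0],[0,0,0]],[[0,0,0],[0,0,0]],[[0,0,0],[0,0,0]]]' --fingers 1 --newtons 70

```text
time_s: 31.8
tcp_pos: [0.4985, -0.1012, 0.0066]
tool_rot: [179.9, -0.0, 30.1]
contact_force: [-1.2, -0.3, 5.6]
opening: 0.0447
grasp_force: 72.6
```

>>> carry_out --moves '[[[0,0,-0.3],[0,0,0]],[[0,0,-1],[0,0,0]],[[0,0,-1],[0,0,0]],[[0,0,-1],[0,0,0]],[[0,0,-1],[0,0,0]],[[0,0,-1],[0,0,0]],[[0,0,-1],[0,0,1]],[[0,0,0],[0,0,1]],[[0,0,0],[0,0,1]],[[0,0,0],[0,0,0]]]'

```text
time_s: 33.05
tcp_pos: [0.4971, -0.1008, 0.1628]
tool_rot: [-180.0, 0.1, 0.3]
contact_force: [-0.1, -0.7, -4.2]
opening: 0.0444
grasp_force: 72.6
```

>>> carry_out --moves '[[[0,-1,0],[0,0,0]],[[0,-1,0],[0,0,0]],[[0.2,-1,0],[0,0,0]],[[0.2,-1,0],[0,0,0]],[[0.2,-1,0],[0,0,0]],[[0.2,-1,0],[0,0,0]],[[0.2,-1,0],[0,0,0]],[[0.2,-1,0],[0,0,0]],[[0.2,-1,0],[0,0,0]],[[0.2,-1,0],[0,0,0]]]'

```text
time_s: 34.3
tcp_pos: [0.5369, 0.1496, 0.1627]
tool_rot: [180.0, 0.1, 0.3]
contact_force: [-0.4, -0.6, -4.0]
opening: 0.0442
grasp_force: 72.7
```

>>> carry_out --moves '[[[0.2,-1,0],[0,0,0]],[[0.2,-1,0],[0,0,0]],[[0.2,-1,0],[0,0,0]],[[0,-1,0],[0,0,0]],[[0,-0.4,0],[0,0,0]],[[0,0,0],[0,0,0]]]'

```text
time_s: 35.05
tcp_pos: [0.5516, 0.2592, 0.1628]
tool_rot: [180.0, 0.1, 0.3]
contact_force: [-0.7, -0.1, -3.9]
opening: 0.0445
grasp_force: 72.7
```

```bash
python3 look.py w10 square_riser:0.146 round_riser:0.045
```

```text
35.05 [0.5516 0.2592 0.1628] [1.8e+02 1.0e-01 3.0e-01]
square_riser [ 0.5468  0.2603 88.7294  0.8872]
round_riser [ 0.554   0.2599 29.6331  0.7512]
```

```bash
python3 look.py w11 square_riser:0.156; python3 look.py w12 square_riser:0.156; python3 -c "
import cv2,numpy as np
cv2.imwrite('pics/w11c.png',cv2.imread('pics/w11.png'))"
```

```text
35.2 [0.5524 0.2572 0.163 ] [1.799e+02 0.000e+00 1.000e-01]
square_riser [ 0.5518  0.2583 89.8055  0.9739]
35.3 [0.5524 0.2576 0.1632] [1.799e+02 0.000e+00 1.000e-01]
square_riser [ 0.5517  0.2586 89.8828  0.9775]
```

View pics/w11.png

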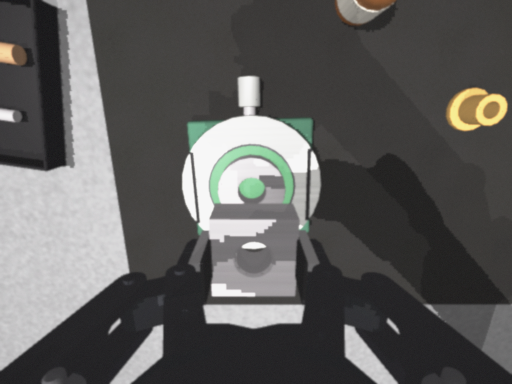

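The block is held square at (254,255), and the round riser is concentric on the glass at (252,188). I'll correct by 2 mm and lower it.

>>> carry_out --moves '[[[0.07,-0.07,1],[0,0,0]],[[0,0,1],[0,0,0]],[[0,0,0.7],[0,0,0]],[[0,0,0.4],[0,0,0]],[[0,0,0.2],[0,0,0]],[[0,0,0.1],[0,0,0]],[[0,0,0],[0,0,0]]]'

```text
time_s: 36.28
tcp_pos: [0.5542, 0.2611, 0.0787]
tool_rot: [-180.0, -0.0, 0.1]
contact_force: [0.5, 0.0, -3.5]
opening: 0.0446
grasp_force: 72.7
```

>>> carry_out --moves '[[[0,0,0.05],[0,0,0]],[[0,0,0.03],[0,0,0]],[[0,0,0],[0,0,0]]]'

```text
time_s: 36.65
tcp_pos: [0.5538, 0.2608, 0.0763]
tool_rot: [180.0, -0.0, 0.1]
contact_force: [-1.1, 1.4, -3.9]
opening: 0.0445
grasp_force: 72.7
```

>>> carry_out --moves '[[[0,0.05,0.08],[0,0,0]],[[0,0,0.05],[0,0,0]],[[0,0,0],[0,0,0]]]'

```text
time_s: 37.02
tcp_pos: [0.5537, 0.2595, 0.0728]
tool_rot: [180.0, 0.0, 0.1]
contact_force: [-0.4, -0.3, -3.4]
opening: 0.0443
grasp_force: 72.7
```

>>> carry_out --moves '[[[0,0,0.04],[0,0,0]],[[0,0,0],[0,0,0]]]'

```text
time_s: 37.28
tcp_pos: [0.5538, 0.2596, 0.0719]
tool_rot: [180.0, 0.0, 0.1]
contact_force: [-1.1, -0.2, -4.9]
opening: 0.0442
grasp_force: 72.7
```

>>> carry_out --moves '[[[0,0,0.03],[0,0,0]],[[0,0,0],[0,0,0]]]'

```text
time_s: 37.52
tcp_pos: [0.5539, 0.2597, 0.0716]
tool_rot: [180.0, -0.0, 0.1]
contact_force: [-1.7, -0.7, -0.7]
opening: 0.0449
grasp_force: 73.0
```

>>> carry_out --moves '[[[0,0,0.02],[0,0,0]],[[0,0,0],[0,0,0]]]'

```text
time_s: 37.78
tcp_pos: [0.5539, 0.2597, 0.0716]
tool_rot: [180.0, -0.0, 0.1]
contact_force: [-2.6, -1.7, 5.9]
opening: 0.0444
grasp_force: 73.7
```

>>> carry_out --moves '[[[0,0,0],[0,0,0]],[[0,0,0],[0,0,0]],[[0,0,0],[0,0,0]],[[0,0,0],[0,0,0]],[[0,0,0],[0,0,0]]]' --fingers -1

```text
time_s: 38.4
tcp_pos: [0.5539, 0.2596, 0.0707]
tool_rot: [180.0, -0.0, 0.1]
contact_force: [-0.4, -0.1, -0.4]
opening: 0.0854
grasp_force: 0.0
```

>>> carry_out --moves '[[[0,0,-0.5],[0,0,0]],[[0,0,-1],[0,0,0]],[[0,0,-1],[0,0,0]],[[0,0,-1],[0,0,0]],[[0,0,-1],[0,0,0]],[[0,0,0],[0,0,0]]]'

```text
time_s: 39.15
tcp_pos: [0.5553, 0.2607, 0.1864]
tool_rot: [-179.9, -0.3, 0.1]
contact_force: [-0.3, 0.2, -0.7]
opening: 0.0855
grasp_force: 0.0
```

```bash
python3 look.py w13 square_riser:0.065 round_riser:0.045 stage:0
```

```text
39.15 [0.5553 0.2607 0.1864] [-1.799e+02 -3.000e-01  1.000e-01]
square_riser [0.5532 0.2609 0.1519 0.9841]
round_riser [ 0.5538  0.2591 88.9536  0.1826]
stage [ 0.5525  0.2607 23.1332  0.8862]
```

View pics/w13.png

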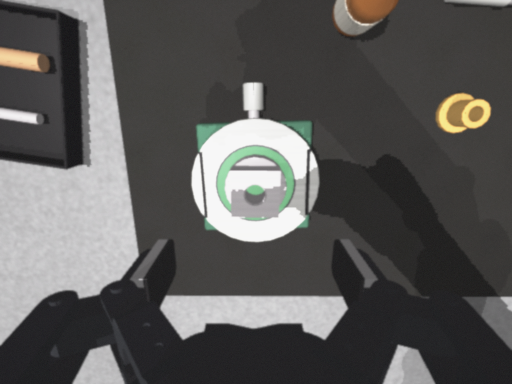

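The square riser is centred on the stack, at (255,190). Next is the bushing.

>>> carry_out --moves '[[[0.2,1,0],[0,0,0]],[[0.2,1,0],[0,0,0]],[[0.2,1,0],[0,0,0]],[[0.3,1,0],[0,0,0]],[[0.3,1,0],[0,0,0]],[[0.3,1,0],[0,0,0]],[[0.3,1,0],[0,0,0]],[[0.3,1,0.3],[0,0,0]],[[0.3,1,0.3],[0,0,0]],[[0.3,0.3,0.3],[0,0,0]]]'

```text
time_s: 40.6
tcp_pos: [0.6216, 0.0249, 0.1593]
tool_rot: [179.9, 0.1, -0.0]
contact_force: [-0.6, -1.0, 0.9]
opening: 0.0853
grasp_force: 0.0
```

>>> carry_out --moves '[[[0,0,0],[0,0,0]]]'

```text
time_s: 40.72
tcp_pos: [0.6215, 0.0273, 0.1593]
tool_rot: [-180.0, 0.1, 0.1]
contact_force: [-0.9, 0.1, -0.4]
opening: 0.0854
grasp_force: 0.0
```

```bash
python3 look.py w14 bushing:0
```

```text
40.73 [0.6215 0.0273 0.1593] [-1.8e+02  1.0e-01  1.0e-01]
bushing [0.6256 0.0283 4.6977 0.9493]
```

>>> carry_out --moves '[[[0.12,-0.04,1],[0,0,0]],[[0,0,1],[0,0,0]],[[0,0,1],[0,0,0]],[[0,0,1],[0,0,0]],[[0,0,1],[0,0,0]],[[0,0,0.5],[0,0,0]],[[0,0,0.3],[0,0,0]],[[0,0,0],[0,0,0]],[[0,0,0],[0,0,0]]]'

```text
time_s: 41.95
tcp_pos: [0.6256, 0.0284, 0.0167]
tool_rot: [-180.0, -0.1, 0.1]
contact_force: [-0.6, 0.3, -0.3]
opening: 0.0853
grasp_force: 0.0
```

>>> carry_out --moves '[[[0,0,0],[0,0,0]],[[0,0,0],[0,0,0]],[[0,0,0],[0,0,0]],[[0,0,0],[0,0,0]],[[0,0,0],[0,0,0]],[[0,0,0],[0,0,0]],[[0,0,0],[0,0,0]],[[0,0,0],[0,0,0]]]' --fingers 1 --newtons 50

```text
time_s: 42.95
tcp_pos: [0.6254, 0.0283, 0.0163]
tool_rot: [180.0, -0.1, 0.1]
contact_force: [0.9, -0.1, 5.1]
opening: 0.0272
grasp_force: 50.0
```

>>> carry_out --moves '[[[0,0,-0.3],[0,0,0]],[[0,0,-1],[0,0,0]],[[0,0,-1],[0,0,0]],[[0,0,-1],[0,0,0]],[[0,0,-1],[0,0,0]],[[0,0,-1],[0,0,0]],[[0,0,-1],[0,0,0]],[[-0.3,-1,-0.5],[0,0,0]],[[-0.3,-1,0],[0,0,0]],[[-0.3,-1,0],[0,0,0]]]'

```text
time_s: 44.2
tcp_pos: [0.601, 0.1038, 0.1851]
tool_rot: [180.0, 0.1, 0.1]
contact_force: [-0.3, 0.1, -1.9]
opening: 0.0275
grasp_force: 49.6
```

>>> carry_out --moves '[[[-0.3,-1,0],[0,0,0]],[[-0.3,-1,0],[0,0,0]],[[-0.3,-1,0],[0,0,0]],[[-0.3,-1,0],[0,0,0]],[[-0.3,-1,0],[0,0,0]],[[-0.3,-0.9,0],[0,0,0]],[[-0.2,-0.4,0],[0,0,0]],[[0,0,0],[0,0,0]]]'

```text
time_s: 45.2
tcp_pos: [0.551, 0.2609, 0.1853]
tool_rot: [180.0, 0.1, 0.2]
contact_force: [-0.2, -0.2, -1.7]
opening: 0.0277
grasp_force: 49.6
```

```bash
python3 - <<'E'
from fit import *
o=get_obs(); z=o["tcp_pos"][2]-.0163; print(np.round(o["tcp_pos"],4),o["tool_rot"],o["contact_force"])
s=snapshot("wrist"); save(s,"w15"); print(fit(s,"bushing",z),fit(s,"square_riser",.065))
print(np.round(get_obs()["tcp_pos"],4))
E
```

```text
[0.551  0.2609 0.1853] [1.79962199e+02 5.97384472e-02 2.38175885e-01] [-0.16170438 -0.228384   -1.74785778]
(np.float64(0.5519332491458688), np.float64(0.2615148021072593), np.float64(23.368216216844953), np.float64(0.8477358064986931)) None
[0.5524 0.2589 0.1855]
```

View pics/w15.png

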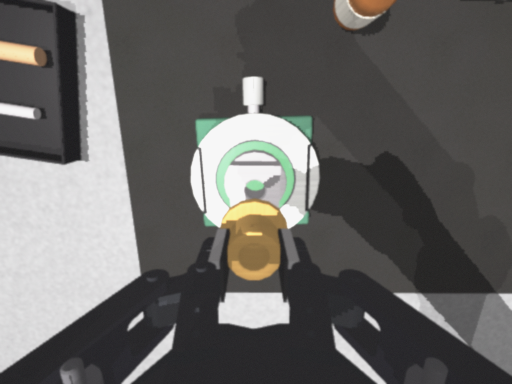

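The bushing is upright in the fingers at (254,240), and the square riser is below it at about (255,185). I'll lower it.

>>> carry_out --moves '[[[0.03,-0.06,0.8],[0,0,0]],[[0,0,0.8],[0,0,0]],[[0,0,0.7],[0,0,0]],[[0,0,0.4],[0,0,0]],[[0,0,0.2],[0,0,0]],[[0,0,0.05],[0,0,0]],[[0,0,0],[0,0,0]],[[0,0,0],[0,0,0]]]'

```text
time_s: 46.35
tcp_pos: [0.553, 0.2623, 0.1126]
tool_rot: [-180.0, -0.1, 0.1]
contact_force: [-0.6, -0.5, -2.4]
opening: 0.027
grasp_force: 49.5
```

```bash
python3 - <<'E'
from fit import *
s=snapshot("wrist"); save(s,"w16"); o=get_obs(); z=o["tcp_pos"][2]-.0163; print(np.round(o["tcp_pos"],4),fit(s,"bushing",z),fit(s,"stage",0))
E
```

```text
[0.5529 0.2623 0.1126] (np.float64(0.5544023935848157), np.float64(0.26357806447297705), np.float64(2.6910666603828353), np.float64(0.8509843540218273)) (np.float64(0.5641189064064978), np.float64(0.26054821764839275), np.float64(4.270076471463925), np.float64(0.5497651595903326))
```

>>> carry_out --moves '[[[0,0.07,0.1],[0,0,0]],[[0,0,0.08],[0,0,0]],[[0,0,0.04],[0,0,0]],[[0,0,0],[0,0,0]]]'

```text
time_s: 47.0
tcp_pos: [0.5525, 0.2604, 0.1063]
tool_rot: [180.0, 0.0, 0.1]
contact_force: [-0.4, -0.7, -1.3]
opening: 0.0277
grasp_force: 49.5
```

>>> carry_out --moves '[[[0,0,0.05],[0,0,0]],[[0,0,0],[0,0,0]]]'

```text
time_s: 47.25
tcp_pos: [0.5526, 0.2604, 0.1053]
tool_rot: [180.0, -0.0, 0.1]
contact_force: [0.3, -0.5, -2.0]
opening: 0.0274
grasp_force: 49.6
```

>>> carry_out --moves '[[[0,0,0.02],[0,0,0]],[[0,0,0],[0,0,0]]]'

```text
time_s: 47.5
tcp_pos: [0.5526, 0.2605, 0.1052]
tool_rot: [180.0, -0.0, 0.1]
contact_force: [-2.3, -0.6, 2.7]
opening: 0.0272
grasp_force: 50.0
```

Contact at the expected height, so I'll release and retract.

>>> carry_out --moves '[[[0,0,0],[0,0,0]],[[0,0,0],[0,0,0]],[[0,0,0],[0,0,0]],[[0,0,0],[0,0,0]],[[0,0,0],[0,0,0]],[[0,0,0],[0,0,0]]]' --fingers -1

```text
time_s: 48.25
tcp_pos: [0.5526, 0.2604, 0.1047]
tool_rot: [180.0, 0.0, 0.1]
contact_force: [-0.2, 0.2, 0.7]
opening: 0.0852
grasp_force: 0.0
```

>>> carry_out --moves '[[[0,0,-0.3],[0,0,0]],[[0,0,-0.8],[0,0,0]],[[0,0,-1],[0,0,0]],[[0,0,-1],[0,0,0]],[[0,0,-1],[0,0,0]],[[0,0,-0.5],[0,0,0]],[[0,0,0],[0,0,0]],[[0,0,0],[0,0,0]]]'

```text
time_s: 49.25
tcp_pos: [0.5521, 0.26, 0.2189]
tool_rot: [179.9, 0.1, 0.1]
contact_force: [0.3, -0.1, -0.6]
opening: 0.0855
grasp_force: 0.0
```

```bash
python3 look.py w17 bushing:0.089 square_riser:0.065 stage:0; python3 - <<'E'
from fit import *
s=snapshot("scene"); save(s,"s17"); print(fit(s,"bushing",.089),fit(s,"ring_gauge",-.025))
a=cv2.imread("pics/w17.png"); b=cv2.imread("pics/s17.png")
cv2.imwrite("pics/f.png",np.hstack([cv2.resize(a[100:280,150:390],(400,300)),cv2.resize(b[60:180,250:410],(400,300))]))
E
```

```text
49.25 [0.5521 0.26   0.2189] [1.799e+02 1.000e-01 1.000e-01]
bushing [ 0.5539  0.2615 17.1812  0.9419]
square_riser [ 0.5656  0.2585 29.5822  0.2555]
stage [ 0.5524  0.2605 19.5519  0.8813]
(np.float64(0.5517610935792986), np.float64(0.26065452794702626), np.float64(5.284291512118923), np.float64(0.9164216715665686)) (np.float64(0.5674568546161431), np.float64(-0.2701488858457206), np.float64(0.7998254130611129), np.float64(0.9319901250298638))
```

View pics/f.png

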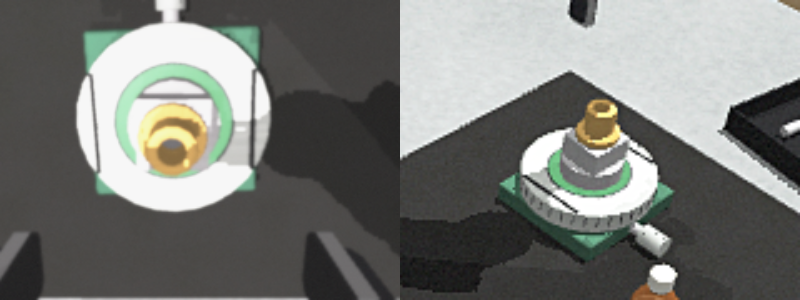

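The stack stands centred and upright, with the bushing within about 1–2 mm of the stage axis, and the gripper is clear above it. The ring gauge is still in the nest.

```bash
python3 -c "
from workcell import *
print(hand_in())"
```

```text
the job is handed in; nothing more can be done
None
```

The job is handed in at about 49 s of the 112 s allowed: the ring gauge is in its nest, and the round riser, square riser and bushing are stacked within about 2 mm of the stage centre by camera (`hand_in` returned no verdict).

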